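# Seat the chutney jar on the push-to-run mixer grinder and hold it down

## Robot

A 7-joint arm with a two-finger parallel gripper is mounted at the origin on the work surface. World frame = base frame: x ahead of the robot, y to its left, z up, the work surface at z = 0. Lengths are in mm, angles in rad, forces in N, time in s.
With the tool pointing down it reaches from about 400 to 875 mm from the base axis. Payload 4.4 kg.
Tool frame: the origin (TCP) lies at the very end of the fingers, on their centre line; the grasp point (between the pads) lies 19 mm behind it (grip_depth is the distance from the TCP to the grasp point, in mm); z points along the fingers, y is the direction in which the jaws open and shut (so a half turn about z gives the same grasp; the last joint's range is limited). The gripper opens to 85 mm and grips with 20 to 120 N. Pads are 22 mm wide; open, the fingers measure 114 mm over their backs; the gripper's body (76 mm by 85 mm) begins 54 mm behind the grasp point. The pads swing forward as they close: fully open they stand 13 mm farther back than shut.
Start: joints at [1.115, 0.628, 0.038, 1.517, -0.027, 0.996, -0.02], TCP at [247.03, -601.244, 231.313] pointing down, gripper open.
Joint ranges: [-3.06, 3.06], [-0.37, 2.12], [-1.25, 1.32], [0.18, 2.47], [-1.1, 4.24], [0.23, 1.98], [-2.94, 2.94]. Speed limits (rad/s): [2.57, 2.57, 3.14, 3.14, 3.14, 3.14, 3.14].

## Interface

Orientations are given as [roll, pitch, yaw] about the fixed x, y, z axes, in that order (R = Rz(yaw) Ry(pitch) Rx(roll)).
In Python, from cell import read_state, get_image, finish_job, recognise, outline_of, grip_depth gives the robot as it stands. The module is installed in compiled form; this text tells all that it offers.
- The arm moves only by the tool send_rows, never from a script. Its argument "rows" is a list of rows, each a list of 5 numbers: the gripper command: -1 is shut, 1 is fully open, values between are in proportion, then the shift along the tool's x, y, z in m, then the turn about the tool's z in rad. In form: [[claw, tx, ty, tz, roll], ...]. A call has 1 to 12 rows; each row shifts and turns the pose as measured when the row begins, along the tool's axes as they then stand; what a row does not reach is not made up. A row lasts 1/12 s, in which the tool goes at most 41.7 mm and 7.16 degrees, less where a joint would pass 70% of its speed; a pose out of reach is approached as far as the arm can. A call with a gripper value outside its range is refused whole. The fingers move at their own pace and stop on an object; the grip force is fixed at half the most. Time passes only in rows, so rows that do not move let the fingers close. It gives the time, the measured TCP pose, the force and the opening at its end, in the units of the state.
- read_state(): the state, without advancing time (a new reading comes with each control period).
- get_image(name): name is "side" or "top"; returns a dict with "image" (420x560x3 uint8, blue, green, red), "z_map" (420x560 float32, mm along the optical axis (not along the pixel's ray), 0 where there is no reading), "K" (3x3 intrinsics, pixels), "R" (3x3) and "t" (3): a world point X has camera coordinates R X + t. Camera axes: x right, y down, z forward; pixel columns grow to the right and rows downward; lengths in mm; the calibration is good to about 2 mm. A picture is of the moment at which its call begins.
- finish_job(): hands the job in, once; it reports no verdict.
Trained networks look in a picture, given as the dict that the camera call returned (one of the last four; its "shot" number tells which), for a name from the list of things; names that differ only in an ending like _2 or _b are one class to them, and where a whole thing is asked for, a point or a joint stands for the part that bears it (a point fixed in the world has none). Each returns a list of dicts, best first, with "score" (0 to 1); they miss things now and then, are a little off and sometimes report something else, mostly with a low value. They report only what shows in the picture. A call takes as long as a camera call. They do not tell look-alikes from the thing itself.
- recognise(picture, query): "box" ([left, top, right, bottom] in pixels, round what is visible of it).
- outline_of(picture, query): "mask" (420x560 bool, what is visible of it) and "box" ([left, top, right, bottom] in pixels, round what is visible of it).
The state is a dict: "clock": time; "qpos": joint angles; "qd": joint speeds; "tau": joint torques, N m; "eef_pos": TCP position; "tool_rot": TCP orientation; "force": force on the tool from outside, world axes, zero at the start; "torque": the same for the moment, N m; "width": finger opening in mm.
Only numpy, scipy, OpenCV 4.12 (cv2) and the standard library are available. Lean on these libraries where they do the work, as an engineer would, in place of code of your own. Each camera call takes 0.05 s, during which the arm holds its last target.

## Task

Get the mixer grinder running for chutney: first move the speed slide on its front deck to medium, the middle one of the three ribs beside the track (the dot is off). Then carry the steel chutney jar upright to the round seat, turn it until its drive drops over the teeth of the coupler, slide it home and push it down against the sprung plate as far as it goes, without forcing it. The grinder runs only while the jar is pressed, so finish still holding it down with the fingers, and leave the other things on the counter alone.

Things in the scene. Friction and masses are not known exactly. Their poses are not given: they have to be found in the camera images.
- mixer: Compact off-white mixer grinder base, fixed. Origin on the counter under the axis of its round seat; x from its front (control deck) to its back, y to the left of somebody at its front, z up. Housing 198 mm long (x -128 to +70 mm), 150 mm wide, deck 85 mm high; on it a round tower, 116 mm diameter, rises to 125 mm and holds the seat: a round well 87 mm wide, 26 mm deep
- seat (a point): centre of the seat's mouth, level with the tower's rim, 125 mm over the counter; axes as the mixer. Measured down from here, the underside of the jar's foot lies about 8 mm down while the drive teeth stand on one another, 16 mm down when meshed and resting on the sprung plate, 24 mm down with the plate pressed to its stop
- coupler_top (a point): centre of the top of the black drive coupler in the middle of the seat, 4 mm below the rim; z up, x along one of its four teeth (90 degrees apart, 8.6 mm wide, top edges rounded, reaching to 20 mm radius). On the motor shaft: it stands at any angle and is stiff to turn (0.1 N m). The jar meshes when its side handle points along any one of the four teeth, within about 8 degrees
- plate (a joint): travel of the sprung grey plate at the bottom of the seat, which the foot of the jar pushes down; 0 m = up, 0.008 m = pressed to its stop. It takes about 9.5 N to start and 15 N at the stop, in which the weight of the jar (4 to 6.5 N) counts
- speed_tab (a point): centre of the black tab of the speed slide on the front deck; 22 mm (mixer x) by 14 mm (mixer y, in which it slides) by 16 mm high, its underside 1.5 mm over the deck, its centre 94.5 mm over the counter and 85 mm in front of the seat's axis; axes as the mixer. About 1.5 N moves it and it stays where it is left
- speed (a joint): position of the speed slide; 0 m = off (the dot, left end), growing towards the mixer's right (its -y): 0.020 m = low (shortest rib), 0.040 m = medium (middle rib), 0.060 m = high (longest rib, right end)
- jar_grip (a point): centre of the grip bar on the lid of the jar, 134 mm over the underside of the jar; x along the bar and towards the jar's side handle, z up. The bar is 60 mm long (x), 22 mm wide (y) and runs from the lid's top at 117 mm to 150 mm over the jar's underside. The lid, bar and handle are firmly part of the jar
- jar: steel chutney jar, black foot, lid and side handle, 0.4 to 0.65 kg, 150 mm high. Origin at the centre of the foot's underside, x to the handle, z up. Foot 84 mm wide, lower edge rounded; vessel 92, lid 98 mm; the handle reaches 85 mm from the axis, 43 to 103 mm up. In the hollow foot four inward teeth, 8.6 mm wide, lower faces 4 mm up; the gaps between them lie along the jar's x and y
- jar_foot (a point): centre of the underside of the jar's foot; same axes as the jar
- spice_box: red plastic spice box with a shut flip-top lid, 132 by 92 by 64 mm, loose; leave alone
- tumbler: steel tumbler, 72 mm in diameter at the rim, 95 mm high, loose; leave alone
- lighter: blue plastic push-button gas lighter with a steel tube, 255 mm long, 26 mm wide, 24 mm high, lying along its x, loose; leave alone
- turner: flat stainless steel turner, 330 mm long along its x, blade 78 mm wide, lying flat, 11 mm high, loose; leave alone
Things that resemble listed ones, but are neither listed nor needed, are in the scene too. Several things look just like the jar: the one meant starts nearest to the robot's base.

How it is judged (in metres and radians):
On the way, in this order (a step that is already met when the one before it is completed fails the run):
1. the speed slide stands at medium (value of joint speed between 0.034 and 0.046 m), for 0.3 s.
2. the jar has dropped over the coupler, its teeth meshed (z of jar_foot in the frame of seat below -0.0135 m and horizontal distance between jar_foot and seat below 0.004 m), for 0.1 s.
At the end, for the whole second after the job is handed in: Speed slide within 6 mm of medium; jar upright (0.06 rad), within 4 mm of the seat's axis, meshed, its foot at least 20 mm below the rim and the sprung plate pressed by more than 5 of its 8 mm; the fingers still press on the jar through the last second (all of step 1 and value of joint plate above 0.005 m and z of jar_foot in the frame of seat below -0.02 m and horizontal distance between jar_foot and seat below 0.004 m and angle between jar's own z axis and vertical below 0.06 rad and contact force between the fingers and jar above 2 N); the arm keeps its last pose, push and grip.
It fails at once if the jar is forced: pressed on the mixer with more than 60 N (contact force between jar and mixer above 60 N).
It fails at once if the jar is tipped over by more than 0.5 rad (angle between jar's own z axis and vertical above 0.5 rad).
It fails at once if the spice box, tumbler, lighter or turner is moved by more than 30 mm (distance of any of spice_box, tumbler, lighter, turner from where it was at the start of the episode above 0.03 m).
It also fails if it takes over 56 s, if anything falls off the work surface, if the arm or the gripper's body presses on something with over 40 N, if the wrist force passes 120 N, or if a joint passes its speed limit or range.

## Working session

There is one attempt and no reset: what is moved stays moved. The work goes in short steps, Python scripts to look and compute and a tool call to move; the robot and the scene stay as the last step left them, time stands still between calls to the robot, and variables do not carry over. Pictures are saved under pics/ and viewed, and the job is handed in when it is done.

Besides the shell and the picture viewer there is one more tool, called after ">>>" in YAML: its name, and indented under it one key for each argument. send_rows: Moves the arm, as the interface text tells. Its arguments: {"type":"object","properties":{"rows":{"type":"array"}},"required":["rows"]}

```bash
mkdir -p pics; cat > h.py <<'E'
import numpy as np,cv2,pickle
from cell import *
def P(d,u,v,z=None):
    # pixel -> world using z_map or plane height
    K,R,t=map(np.array,(d["K"],d["R"],d["t"]));t=t.reshape(3)
    r=np.linalg.solve(K,[u,v,1.]);
    if z is None: return R.T@(r*d["z_map"][int(v),int(u)]-t)
    o=-R.T@t; w=R.T@r; return o+w*(z-o[2])/w[2]
def cloud(d):
    K,R,t=map(np.array,(d["K"],d["R"],d["t"]));t=t.reshape(3)
    v,u=np.mgrid[0:420,0:560]; z=d["z_map"]
    p=np.stack([u,v,np.ones_like(u)],-1)@np.linalg.inv(K).T*z[...,None]
    return (p-t)@R
E
python3 - <<'E'
from h import *
s=read_state(); print(s)
for n in ("top","side"):
    d=get_image(n); pickle.dump(d,open(n+".pkl","wb")); cv2.imwrite(f"pics/{n}1.png",d["image"])
    print(n,-np.array(d["R"]).T@np.array(d["t"]).reshape(3))
    for q in ("jar","mixer","speed_tab","coupler_top","jar_grip","spice_box","tumbler","lighter","turner"):
        print(q,[(round(r["score"],2),np.round(r["box"]).tolist()) for r in recognise(d,q)][:5])
E
```

```text
{'clock': 0.0, 'qpos': array([ 1.11522857,  0.62934587,  0.03845141,  1.51840503, -0.02698149,
        0.99631241, -0.02000089]), 'qd': array([-4.44950514e-04, -1.70454663e-03,  1.46068662e-03, -2.86833320e-03,
       -3.95001762e-04,  1.15507239e-04,  7.96004042e-05]), 'tau': array([ 3.18841594e-04, -5.63392460e+01,  1.22644544e+00, -1.93443757e+01,
        1.10453193e-02,  1.05944794e-02, -1.38104397e-05]), 'eef_pos': array([ 246.75118064, -600.63998584,  230.37761373]), 'tool_rot': array([-3.13964088e+00,  4.77778162e-05,  3.89768496e-01]), 'force': array([-0.17133125,  0.44993977,  0.36694333]), 'torque': array([-0.04229744, -0.03227204,  0.01057206]), 'width': 85.36648282731664}
top [ 400.06647089  -31.24446316 1253.73973538]
jar [(0.96, [362.0, 160.0, 395.0, 207.0]), (0.86, [330.0, 208.0, 368.0, 250.0]), (0.71, [237.0, 137.0, 279.0, 173.0]), (0.63, [406.0, 178.0, 453.0, 218.0])]
mixer [(0.95, [193.0, 214.0, 253.0, 285.0])]
speed_tab [(0.59, [212.0, 262.0, 218.0, 271.0]), (0.42, [331.0, 210.0, 365.0, 253.0])]
coupler_top [(0.5, [219.0, 227.0, 232.0, 246.0])]
jar_grip [(0.88, [23
[... 410 characters left out ...]
250703]
jar [(0.89, [306.0, 162.0, 339.0, 203.0]), (0.83, [205.0, 190.0, 243.0, 233.0]), (0.72, [278.0, 136.0, 313.0, 178.0]), (0.62, [309.0, 115.0, 337.0, 154.0])]
mixer [(0.96, [256.0, 234.0, 335.0, 304.0])]
speed_tab [(0.61, [302.0, 271.0, 308.0, 278.0])]
coupler_top []
jar_grip [(0.98, [297.0, 163.0, 342.0, 203.0]), (0.87, [205.0, 186.0, 238.0, 233.0]), (0.83, [278.0, 137.0, 310.0, 174.0]), (0.79, [310.0, 112.0, 332.0, 156.0])]
spice_box [(0.66, [348.0, 135.0, 388.0, 165.0])]
tumbler [(0.87, [247.0, 176.0, 266.0, 209.0]), (0.48, [253.0, 234.0, 336.0, 307.0]), (0.37, [301.0, 162.0, 339.0, 200.0])]
lighter [(0.93, [186.0, 245.0, 258.0, 271.0])]
turner [(0.59, [181.0, 329.0, 292.0, 393.0])]
```

```bash
python3 - <<'E'
from h import *
d=pickle.load(open("top.pkl","rb"))
im=d["image"][110:320,100:480]; cv2.imwrite("pics/top1c.png",cv2.resize(im,None,fx=2.1,fy=2.1,interpolation=cv2.INTER_CUBIC))
s=pickle.load(open("side.pkl","rb"))
cv2.imwrite("pics/side1c.png",cv2.resize(s["image"][90:410,160:420],None,fx=1.85,fy=1.85,interpolation=cv2.INTER_CUBIC))
print(d["K"],d["R"]);print(s["K"],s["R"])
C=cloud(d)
for b in ([362,160,395,207],[330,208,368,250],[237,137,279,173],[406,178,453,218]):
    c=C[b[1]:b[3],b[0]:b[2]].reshape(-1,3)
    for lo,hi in((108,125),(140,165)):
        m=(c[:,2]>lo)&(c[:,2]<hi); q=c[m]; print(b,lo,m.sum(),q.mean(0).round(1) if m.sum() else 0,np.hypot(*q[:,:2].mean(0)).round())
E
```

```text
[[396.26650512   0.         283.87257994]
 [  0.         396.26650512 208.38303103]
 [  0.           0.           1.        ]] [[ 0.02102756 -0.99977754  0.00164936]
 [-0.97735967 -0.02090341 -0.21054959]
 [ 0.21053723  0.00281532 -0.97758179]]
[[450.22867152   0.         277.37241833]
 [  0.         450.22867152 202.0604185 ]
 [  0.           0.           1.        ]] [[-0.89829468 -0.43922364 -0.01221746]
 [-0.31824778  0.6695448  -0.67113942]
 [ 0.30296044 -0.59899279 -0.74123047]]
[362, 160, 395, 207] 108 630 [ 728.9 -305.7  116.7] 790.0
[362, 160, 395, 207] 140 161 [ 731.  -307.6  149.6] 793.0
[330, 208, 368, 250] 108 689 [ 577.  -218.2  116.7] 617.0
[330, 208, 368, 250] 140 170 [ 578.4 -219.4  150.1] 619.0
[237, 137, 279, 173] 108 553 [821.1  43.6 116.6] 822.0
[237, 137, 279, 173] 140 155 [826.5  43.5 149.5] 828.0
[406, 178, 453, 218] 108 668 [ 690.  -464.   116.6] 832.0
[406, 178, 453, 218] 140 162 [ 692.3 -466.7  149.9] 835.0
```

View pics/top1c.png

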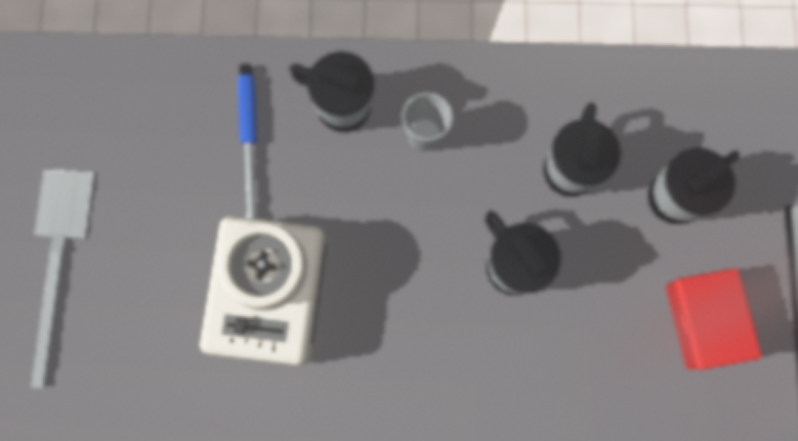

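View pics/side1c.png

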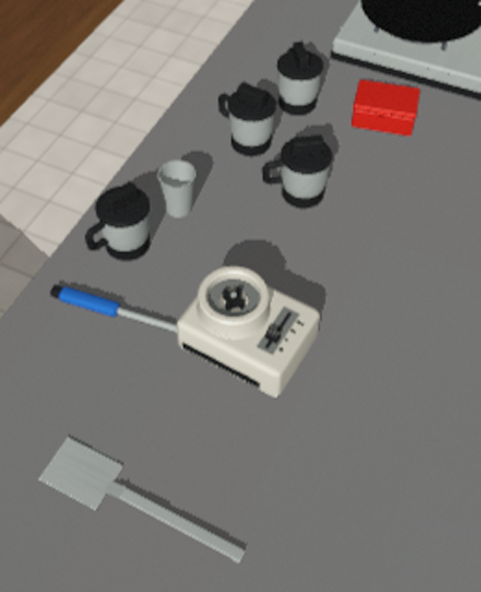

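```bash
python3 - <<'E'
from h import *
d=pickle.load(open("top.pkl","rb"));s=pickle.load(open("side.pkl","rb"))
def crop(d,x0,y0,x1,y1,f,n): cv2.imwrite(n,cv2.resize(d["image"][y0:y1,x0:x1],None,fx=f,fy=f,interpolation=cv2.INTER_CUBIC))
crop(d,190,210,260,290,7,"pics/mtop.png")
crop(s,250,225,340,310,6,"pics/mside.png")
crop(d,320,200,375,255,9,"pics/jtop.png")
for n,d in(("top",d),("side",s)):
    C=cloud(d); o=outline_of
    m=(C[...,2]>123)&(C[...,2]<128)
    b=(193,214,253,285) if n=="top" else (256,234,335,304)
    mm=np.zeros_like(m); mm[b[1]:b[3],b[0]:b[2]]=m[b[1]:b[3],b[0]:b[2]]
    q=C[mm]; A=np.c_[2*q[:,:2],np.ones(len(q))]; x=np.linalg.lstsq(A,(q[:,:2]**2).sum(1),rcond=None)[0]
    print(n,"rim",len(q),x[:2],np.sqrt(x[2]+x[0]**2+x[1]**2),q[:,2].mean())
    e=np.hypot(*(C[...,:2]-x[:2]).transpose(2,0,1))
    m=(e<150)&(C[...,2]>82)&(C[...,2]<88); r=cv2.minAreaRect(C[m][:,:2].astype(np.float32)); print(r, m.sum())
    mall=(e<150)&(C[...,2]>78); print(cv2.minAreaRect(C[mall][:,:2].astype(np.float32)))
E
```

```text
top rim 414 [559.7519629  143.86084874] 49.43421507725777 125.38114965951321
((530.8963012695312, 146.51065063476562), (144.86627197265625, 192.46630859375), 84.21822357177734) 1251
((530.638427734375, 146.65133666992188), (148.49288940429688, 196.0970458984375), 84.25411224365234)
side rim 260 [560.31794859 147.08919799] 50.1602788541694 124.80355895006082
((530.8009643554688, 150.29571533203125), (144.96771240234375, 190.7528839111328), 83.97313690185547) 943
((530.7024536132812, 151.07376098632812), (148.98545837402344, 195.38783264160156), 85.77233123779297)
```

View pics/mtop.png

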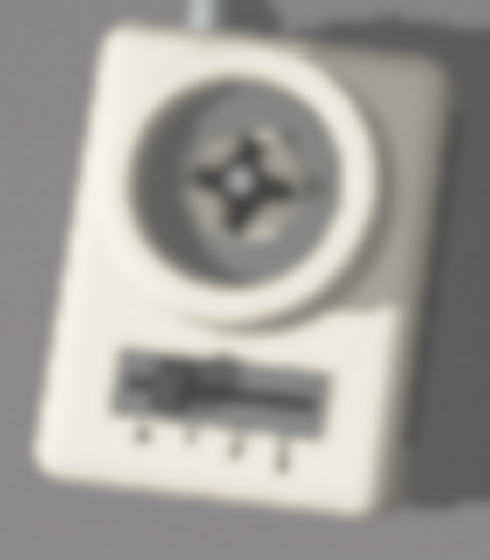

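View pics/mside.png

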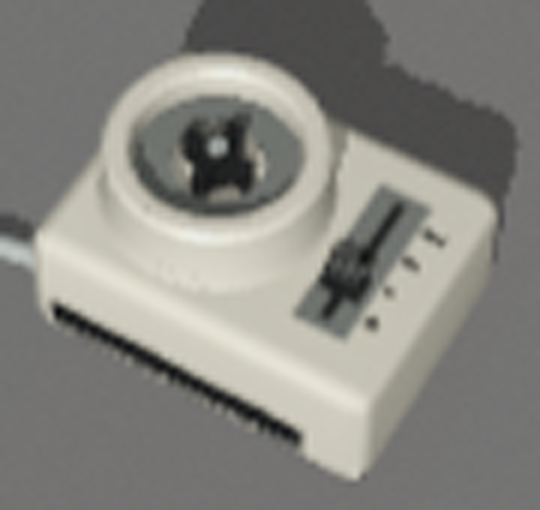

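View pics/jtop.png

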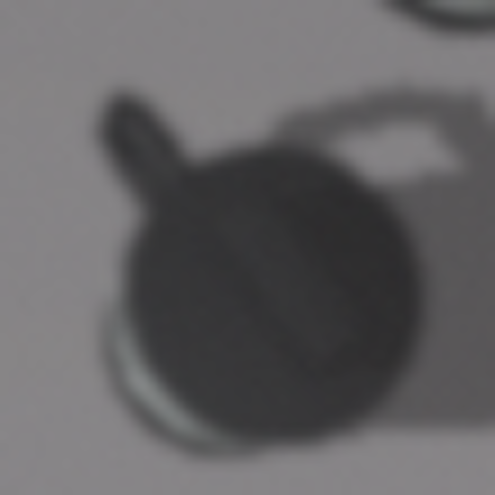

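```bash
cat >> h.py <<'E'
def rect(d,c,half,z,f=8):
    n=int(2*half*f); g=np.arange(n)/f-half
    X=c[0]-g[:,None]+0*g[None]; Y=c[1]-g[None]+0*g[:,None]   # up = +x, left=+y
    W=np.stack([X,Y,np.full_like(X,z)],-1)@np.array(d["R"]).T+np.array(d["t"]).reshape(3)
    p=W@np.array(d["K"]).T; p=(p[...,:2]/p[...,2:]).astype(np.float32)
    return cv2.remap(d["image"],p[...,0],p[...,1],cv2.INTER_CUBIC)
E
python3 - <<'E'
from h import *
o=[];o2=[]
for n,c in(("top",(559.7,143.8)),("side",(560,147.2))):
    d=pickle.load(open(n+".pkl","rb"))
    r=rect(d,c,30,121,6); o.append(r)
    g=cv2.cvtColor(r,cv2.COLOR_BGR2GRAY).astype(float)
    yy,xx=np.mgrid[0:360,0:360]; X=30-yy/6; Y=30-xx/6
    best=[]
    for dx in np.arange(-5,5.1,1):
      for dy in np.arange(-5,5.1,1):
        for a in range(0,90,2):
          t=np.deg2rad(a); u=(X-dx)*np.cos(t)+(Y-dy)*np.sin(t); v=-(X-dx)*np.sin(t)+(Y-dy)*np.cos(t)
          rr=np.hypot(u,v); ins=(np.minimum(abs(u),abs(v))<4.3)&(rr<20)&(rr>7); out=(rr<20)&(rr>9)&(np.minimum(abs(u),abs(v))>=5)
          best.append((g[out].mean()-g[ins].mean(),a,dx,dy))
    best.sort(reverse=True); print(n,best[:6])
    C=cloud(d); e=np.hypot(*(C[...,:2]-np.array(c)).transpose(2,0,1))
    m=(e<22)&(C[...,2]>117); print(m.sum(), C[m].mean(0))
    # speed tab
    y=np.deg2rad(-5.8); L=(C[...,:2]-np.array(c))@np.array([[np.cos(y),-np.sin(y)],[np.sin(y),np.cos(y)]])
    m=(abs(L[...,0]+85)<16)&(abs(L[...,1])<45)&(C[...,2]>93)&(C[...,2]<110); print("tab",m.sum(),L[m].mean(0) if m.sum() else 0,C[m].mean(0) if m.sum() else 0, L[m].min(0),L[m].max(0))
    o2.append(rect(d,np.array(c)+np.array([-84,8]),45,86,4.5))
cv2.imwrite("pics/rect.png",np.hstack(o)); cv2.imwrite("pics/rect2.png",np.hstack(o2)[:,:])
E
```

```text
top [(np.float64(46.387426056077885), 82, np.float64(-1.0), np.float64(-2.0)), (np.float64(46.38658713027304), 82, np.float64(0.0), np.float64(-2.0)), (np.float64(46.062191808227965), 84, np.float64(0.0), np.float64(-2.0)), (np.float64(45.976077191509845), 84, np.float64(-1.0), np.float64(-2.0)), (np.float64(45.92655833131215), 80, np.float64(-1.0), np.float64(-2.0)), (np.float64(45.835493724229934), 80, np.float64(0.0), np.float64(-2.0))]
86 [559.72864321 143.24099791 121.93779242]
tab 42 [-84.47845911  18.1998085 ] [477.49321597 170.44371865 102.36298123] [-94.86972203 -17.58376272] [-70.49168963  25.84897337]
side [(np.float64(49.40441944410298), 82, np.float64(-4.0), np.float64(5.0)), (np.float64(49.158377167717674), 80, np.float64(-4.0), np.float64(5.0)), (np.float64(48.87517159538707), 84, np.float64(-4.0), np.float64(5.0)), (np.float64(48.26234026519279), 82, np.float64(-5.0), np.float64(5.0)), (np.float64(48.1780226776619), 78, np.float64(-4.0), np.float64(5.0)), (np.float64(48.04970281420348), 84, np.float64(-5.0), np.float64(5.0))]
61 [560.28720977 146.63920939 120.53836665]
tab 43 [-85.48894236  19.77872172] [476.94746481 175.51666465 100.86519016] [-95.32168191   9.10324282] [-73.31046937  26.76577839]
```

View pics/rect.png

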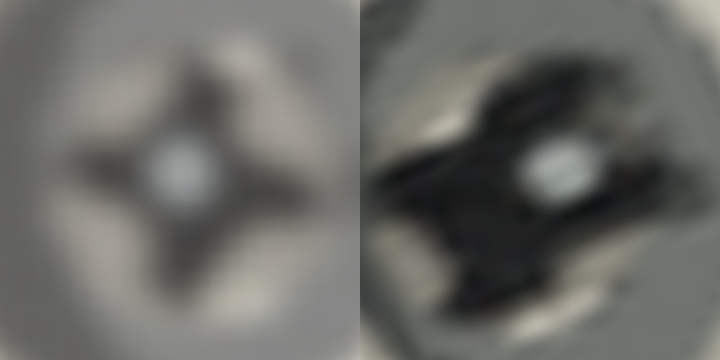

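```bash
python3 -c "
import cv2;a=cv2.imread('pics/rect2.png');print(a.shape);cv2.imwrite('pics/rect2b.png',cv2.resize(a,(800,400)))"
```

```text
(405, 810, 3)
```

View pics/rect2b.png

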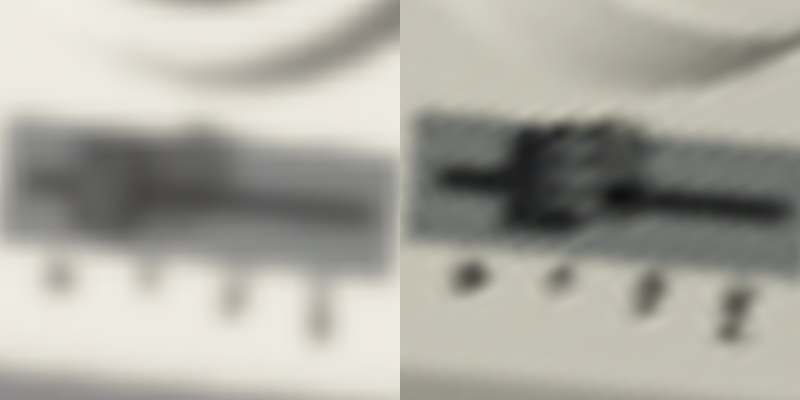

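Four jar look-alikes in the top view: (378,184), (349,229), (258,155), (430,198), which are 790, 617, 822 and 832 mm from the base. The one at (349,229) is nearest the base at (577,-218), so that's the one meant, and its enlarged crop shows the lid bar and handle pointing up-left. The speed tab sits between the dot and the low rib. I'll do it first, and start by turning the tool to the mixer's yaw.

>>> send_rows:
  rows:
    - [0,0,0,0,0.1]
    - [-0.4,0,0,0,0.1]
    - [-0.4,0,0,0,0.1]
    - [-0.4,0,0,0,0.1]
    - [-0.4,0,0,0,0.1]

```text
clock: 1.42
eef_pos: [246.8, -601.4, 231.5]
tool_rot: [-3.141, -0.001, -0.131]
force: [-0.1, -1.2, 0.2]
width: 26.5
```

```bash
cat >> h.py <<'E'
def to(x,y,z,yaw=None):
    s=read_state(); p=s["eef_pos"]; r=s["tool_rot"]; ps=r[2]; c,n=np.cos(ps),np.sin(ps)
    d=np.array([x,y,z])-p
    print("t %.2f pos %s rot %s w %.1f F %s q7 %.2f"%(s["clock"],p.round(1),r.round(4),s["width"],s["force"].round(1),s["qpos"][6]))
    print("tool mm tx %.1f ty %.1f tz %.1f"%(d[0]*c+d[1]*n,d[0]*n-d[1]*c,-d[2]), "" if yaw is None else "roll %.3f"%(-((yaw-ps+np.pi)%(2*np.pi)-np.pi)))
E
python3 - <<'E'
from h import *
to(480,-350,240,-0.103)
for n in ("top","side"):
    d=pickle.load(open(n+".pkl","rb")); C=cloud(d)
    e=np.hypot(C[...,0]-578,C[...,1]+219)
    q=C[(e<45)&(C[...,2]>142)][:,:2]; m=(e<60)&(C[...,2]>112)&(C[...,2]<121);l=C[m][:,:2]
    r=cv2.minAreaRect(q.astype(np.float32)); u=np.linalg.svd(q-q.mean(0))[2][0]
    h=C[(e>58)&(e<90)&(C[...,2]>60)&(C[...,2]<110)][:,:2].mean(0)
    print(n,r,np.degrees(np.arctan2(u[1],u[0])),cv2.minEnclosingCircle(l.astype(np.float32)),np.degrees(np.arctan2(*(h-np.array(r[0]))[::-1])))
E
```

```text
t 1.42 pos [ 246.8 -601.4  231.5] rot [-3.1413e+00 -1.1000e-03 -1.3130e-01] w 26.5 F [-0.1 -1.2  0.2] q7 -0.45
tool mm tx 198.3 ty -279.7 tz -8.5 roll -0.028
top ((578.9566650390625, -219.9374237060547), (58.940940856933594, 22.118465423583984), 34.12887191772461) -144.36415644680906 ((578.9636840820312, -220.2467803955078), 48.834537506103516) 36.11790562061258
side ((579.3776245117188, -217.24362182617188), (60.319278717041016, 24.007640838623047), 40.33266830444336) 36.180109572136075 ((580.995849609375, -214.8207550048828), 50.29363250732422) 36.556950801539855
```

>>> send_rows:
  rows:
    - [0,0.02,-0.028,-0.001,0]
    - [0,0.02,-0.028,-0.001,0]
    - [0,0.02,-0.028,-0.001,0]
    - [0,0.02,-0.028,-0.001,0]
    - [0,0.02,-0.028,-0.001,0]
    - [0,0.02,-0.028,-0.001,0]
    - [0,0.02,-0.028,-0.001,0]
    - [0,0.02,-0.028,-0.001,0]
    - [0,0.02,-0.028,-0.001,0]
    - [0,0.02,-0.028,-0.001,0]

```text
clock: 2.25
eef_pos: [484.8, -351.7, 240.0]
tool_rot: [3.133, 0.003, -0.156]
force: [-0.4, -0.8, -0.6]
width: 42.8
```

```bash
python3 -c "
from h import *
to(477.4,172.8,240,-0.103)"
```

```text
t 2.25 pos [ 484.8 -351.7  240. ] rot [ 3.1328e+00  2.7000e-03 -1.5620e-01] w 42.8 F [-0.4 -0.8 -0.6] q7 -1.04
tool mm tx -88.9 ty -516.9 tz 0.0 roll -0.053
```

>>> send_rows:
  rows:
    - [0,-0.006,-0.04,0,-0.01]
    - [0,-0.006,-0.04,0,-0.01]
    - [0,-0.006,-0.04,0,-0.01]
    - [0,-0.006,-0.04,0,-0.01]
    - [0,-0.006,-0.04,0,-0.01]
    - [0,-0.006,-0.04,0,-0.01]
    - [0,-0.006,-0.04,0,-0.01]
    - [0,-0.006,-0.04,0,-0.01]
    - [0,-0.006,-0.04,0,-0.01]
    - [0,-0.006,-0.04,0,-0.01]

```text
clock: 3.08
eef_pos: [474.7, 63.3, 236.8]
tool_rot: [3.13, -0.01, -0.05]
force: [1.0, 1.0, -0.1]
width: 42.7
```

```bash
python3 -c "
from h import *
to(477.4,172.8,180,-0.103)"
```

```text
t 3.08 pos [474.7  63.3 236.8] rot [ 3.1302 -0.0098 -0.0496] w 42.7 F [ 1.   1.  -0.1] q7 -1.75
tool mm tx -2.8 ty -109.5 tz 56.8 roll 0.053
```

>>> send_rows:
  rows:
    - [0,0,-0.03,0,0.015]
    - [0,0,-0.03,0.005,0.015]
    - [0,0,-0.03,0.02,0.015]
    - [0,0,-0.018,0.02,0.008]
    - [0,0,0,0.01,0]
    - [0,0,0,0,0]

```text
clock: 3.58
eef_pos: [481.7, 190.8, 181.3]
tool_rot: [3.141, -0.016, -0.086]
force: [0.0, -2.0, -0.5]
width: 42.7
```

```bash
python3 - <<'E'
from h import *
to(477.4,172.8,125,-0.103)
o=[]
for n in("top","side"):
    d=get_image(n); pickle.dump(d,open(n+"2.pkl","wb"))
    x,y=(190,205) if n=="top" else (250,215)
    o.append(cv2.resize(d["image"][y:y+95,x:x+95],None,fx=4.2,fy=4.2,interpolation=cv2.INTER_CUBIC))
cv2.imwrite("pics/g1.png",np.hstack(o))
E
```

```text
t 3.58 pos [481.7 190.8 181.3] rot [ 3.141  -0.0164 -0.0859] w 42.7 F [ 0.  -2.  -0.5] q7 -2.01
tool mm tx -2.7 ty 18.3 tz 56.3 roll 0.017
```

View pics/g1.png

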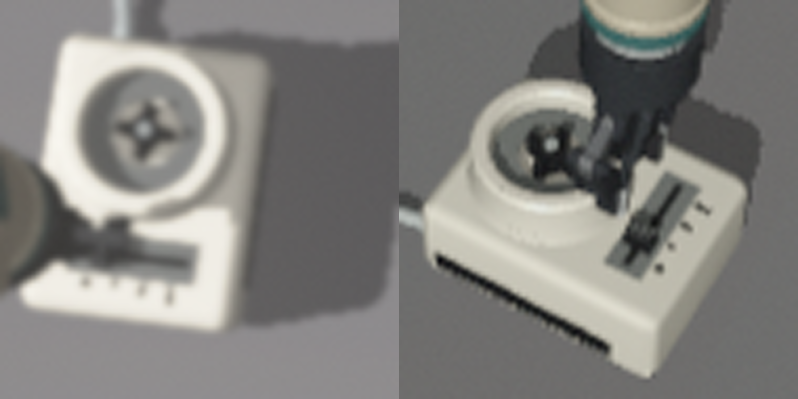

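>>> send_rows:
  rows:
    - [0,-0.002,0.009,0.02,0.01]
    - [0,-0.001,0.007,0.02,0.005]
    - [0,0,0.002,0.012,0]
    - [0,0,0,0,0]
    - [0,0,0,0,0]

```text
clock: 4.1
eef_pos: [484.2, 168.1, 135.2]
tool_rot: [-3.137, -0.029, -0.111]
force: [-0.6, 0.1, -0.5]
width: 42.5
```

```bash
python3 - <<'E'
from h import *
to(477.4,172.8,91,-0.103)
o=[]
for n in("top","side"):
    d=get_image(n); pickle.dump(d,open(n+"2.pkl","wb"))
    x,y=(190,205) if n=="top" else (250,215)
    o.append(cv2.resize(d["image"][y:y+95,x:x+95],None,fx=4.2,fy=4.2,interpolation=cv2.INTER_CUBIC))
cv2.imwrite("pics/g2.png",np.hstack(o))
E
```

```text
t 4.10 pos [484.2 168.1 135.2] rot [-3.1373 -0.0291 -0.1111] w 42.5 F [-0.6  0.1 -0.5] q7 -1.98
tool mm tx -7.2 ty -3.9 tz 44.2 roll -0.008
```

View pics/g2.png

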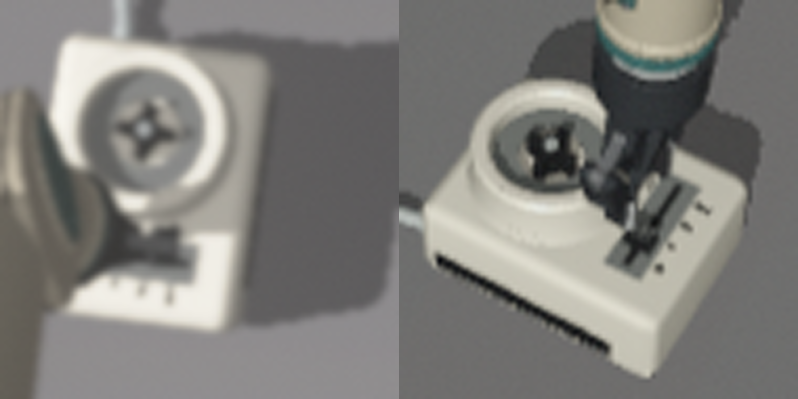

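>>> send_rows:
  rows:
    - [0,-0.002,-0.001,0.004,0]
    - [0,-0.002,-0.001,0.006,0]
    - [0,-0.001,-0.001,0.006,0]
    - [0,-0.001,-0.001,0.006,0]
    - [0,-0.001,0,0.006,0]
    - [0,0,0,0.006,0]
    - [0,0,0,0.004,0]
    - [0,0,0,0.002,0]

```text
clock: 4.87
eef_pos: [480.7, 176.1, 94.6]
tool_rot: [-3.133, -0.035, -0.109]
force: [-0.3, 0.0, 0.1]
width: 42.8
```

```bash
python3 - <<'E'
from h import *
to(477.4,172.8,91,-0.103)
E
```

```text
t 4.87 pos [480.7 176.1  94.6] rot [-3.1329 -0.0354 -0.1088] w 42.8 F [-0.3  0.   0.1] q7 -1.98
tool mm tx -2.9 ty 3.6 tz 3.6 roll -0.006
```

>>> send_rows:
  rows:
    - [0,-0.001,0.002,0.002,0]
    - [0,-0.001,0.001,0.002,0]
    - [0,0,0,0,0]
    - [-0.6,0,0,0,0]
    - [-0.9,0,0,0,0]
    - [-0.9,0,0,0,0]
    - [-0.9,0,0,0,0]
    - [-0.9,0,0,0,0]

```text
clock: 5.53
eef_pos: [478.1, 172.4, 89.4]
tool_rot: [-3.134, -0.034, -0.109]
force: [0.7, 0.4, -2.1]
width: 12.1
```

```bash
python3 - <<'E'
from h import *
to(474.5,144.4,91,-0.103)
o=[]
for n in("top","side"):
    d=get_image(n); pickle.dump(d,open(n+"2.pkl","wb"))
    x,y=(190,205) if n=="top" else (250,215)
    o.append(cv2.resize(d["image"][y:y+95,x:x+95],None,fx=4.2,fy=4.2,interpolation=cv2.INTER_CUBIC))
cv2.imwrite("pics/g3.png",np.hstack(o))
E
```

```text
t 5.53 pos [478.1 172.4  89.4] rot [-3.1339 -0.0343 -0.1086] w 12.1 F [ 0.7  0.4 -2.1] q7 -1.98
tool mm tx -0.5 ty 28.3 tz -1.6 roll -0.006
```

View pics/g3.png

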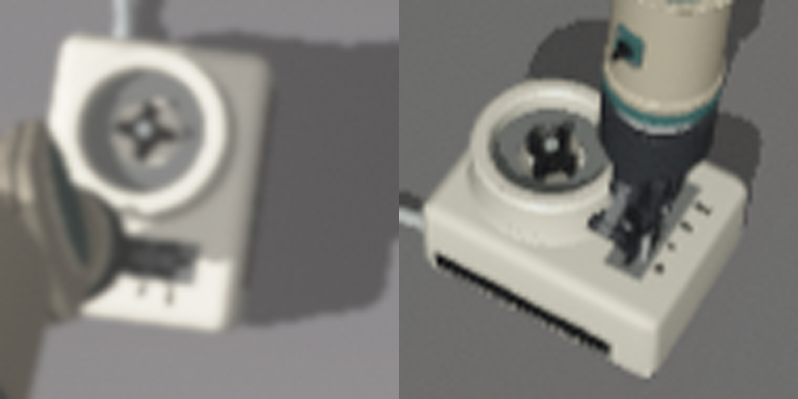

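>>> send_rows:
  rows:
    - [-0.9,0,0.002,0,0]
    - [-0.9,0,0.004,0,0]
    - [-0.9,0,0.005,0,0]
    - [-0.9,0,0.005,0,0]
    - [-0.9,0,0.005,0,0]
    - [-0.9,0,0.004,0,0]
    - [-0.9,0,0.002,0,0]
    - [-0.9,0,0,0,0]

```text
clock: 6.3
eef_pos: [475.2, 144.2, 89.4]
tool_rot: [-3.132, -0.035, -0.108]
force: [0.5, 2.0, -2.0]
width: 12.4
```

```bash
python3 - <<'E'
from h import *
to(474.5,144.4,90,-0.103)
E
```

```text
t 6.30 pos [475.2 144.2  89.4] rot [-3.1317 -0.0354 -0.108 ] w 12.4 F [ 0.5  2.  -2. ] q7 -1.93
tool mm tx -0.8 ty -0.1 tz -0.6 roll -0.005
```

>>> send_rows:
  rows:
    - [-0.9,0,0,0,0]
    - [-0.4,0,0,0,0]
    - [-0.2,0,0,0,0]
    - [0,0,0,0,0]
    - [0,0,0,-0.006,0]
    - [0,0,0,-0.015,0]
    - [0,0,0,-0.025,0]
    - [0,0,0.01,-0.03,0]
    - [0.5,0,0.02,-0.03,0]
    - [1,0,0.03,-0.03,0]
    - [1,0,0.035,-0.02,0]
    - [1,0,0.035,0,0]

```text
clock: 7.3
eef_pos: [456.3, 17.2, 252.9]
tool_rot: [-3.132, -0.036, -0.093]
force: [1.3, -0.6, -1.1]
width: 85.2
```

```bash
python3 - <<'E'
from h import *
to(579,-218.5,230,np.radians(35.5))
o=[]
for n in("top","side"):
    d=get_image(n); pickle.dump(d,open(n+"3.pkl","wb"))
    x,y=(190,205) if n=="top" else (250,215)
    o.append(cv2.resize(d["image"][y:y+95,x:x+95],None,fx=4.2,fy=4.2,interpolation=cv2.INTER_CUBIC))
    c=(559.7,143.8) if n=="top" else (560,147.2)
    C=cloud(d);y=np.deg2rad(-5.8); L=(C[...,:2]-np.array(c))@np.array([[np.cos(y),-np.sin(y)],[np.sin(y),np.cos(y)]])
    m=(abs(L[...,0]+85)<16)&(abs(L[...,1])<45)&(C[...,2]>97)&(C[...,2]<105); print("tab",m.sum(),np.median(L[m],0) if m.sum() else 0)
cv2.imwrite("pics/g4.png",np.hstack(o))
E
```

```text
t 7.30 pos [456.3  17.2 252.9] rot [-3.1317 -0.0363 -0.0933] w 85.2 F [ 1.3 -0.6 -1.1] q7 -1.69
tool mm tx 144.2 ty 223.3 tz 22.9 roll -0.713
tab 20 [-84.97424182  -6.85106706]
tab 30 [-84.68927094  -9.09652096]
```

View pics/g4.png

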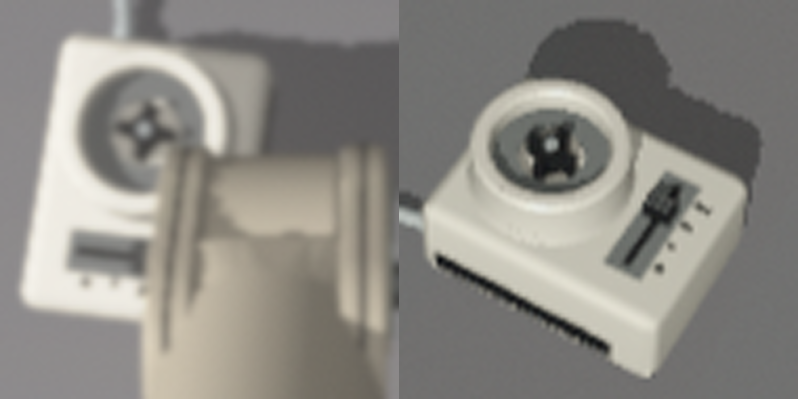

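>>> send_rows:
  rows:
    - [1,0,0,0,-0.06]
    - [1,0,0,0,-0.1]
    - [1,0,0,0,-0.1]
    - [1,0,0,0,-0.1]
    - [1,0,0,0,-0.1]
    - [1,0,0,0,-0.1]
    - [1,0,0,0,-0.09]
    - [1,0,0,0,-0.05]
    - [1,0,0,0,0]

```text
clock: 8.15
eef_pos: [451.6, 12.6, 253.1]
tool_rot: [3.125, -0.028, 0.626]
force: [-0.5, -0.3, -0.9]
width: 85.5
```

```bash
python3 - <<'E'
from h import *
to(579,-218.5,240,np.radians(35.5))
E
```

```text
t 8.15 pos [451.6  12.6 253.1] rot [ 3.1252 -0.0278  0.6258] w 85.5 F [-0.5 -0.3 -0.9] q7 -1.06
tool mm tx -32.1 ty 261.9 tz 13.1 roll 0.006
```

>>> send_rows:
  rows:
    - [1,-0.001,0.01,0,0]
    - [1,-0.003,0.025,0.001,0]
    - [1,-0.004,0.032,0.002,0]
    - [1,-0.004,0.032,0.002,0]
    - [1,-0.004,0.032,0.002,0]
    - [1,-0.004,0.032,0.002,0]
    - [1,-0.004,0.032,0.002,0]
    - [1,-0.003,0.025,0.001,0]
    - [1,-0.002,0.015,0.001,0]
    - [1,-0.001,0.007,0,0]
    - [1,0,0,0,0]

```text
clock: 9.07
eef_pos: [574.5, -215.9, 241.6]
tool_rot: [3.123, -0.025, 0.614]
force: [-0.9, 0.3, 0.1]
width: 85.4
```

```bash
cat >> h.py <<'E'
def tilt():
    from scipy.spatial.transform import Rotation as Ro
    s=read_state(); z=Ro.from_euler("xyz",s["tool_rot"]).as_matrix()[:,2]; print("tool z world",z.round(4),"q",s["qpos"].round(3))
E
python3 - <<'E'
from h import *
to(579,-218.5,200,np.radians(35.5)); tilt()
o=[]
for n in("top","side"):
    d=get_image(n); pickle.dump(d,open(n+"4.pkl","wb"))
    x,y=(300,165) if n=="top" else (265,120)
    o.append(cv2.resize(d["image"][y:y+95,x:x+95],None,fx=4.2,fy=4.2,interpolation=cv2.INTER_CUBIC))
cv2.imwrite("pics/g5.png",np.hstack(o))
E
```

```text
t 9.07 pos [ 574.5 -215.9  241.6] rot [ 3.123  -0.0245  0.6141] w 85.4 F [-0.9  0.3  0.1] q7 -0.63
tool mm tx 2.2 ty 4.8 tz 41.6 roll -0.006
tool z world [ 0.0308 -0.0011 -0.9995] q [ 3.190e-01  5.490e-01 -1.000e-03  1.641e+00 -1.000e-02  9.220e-01
 -6.320e-01]
```

View pics/g5.png

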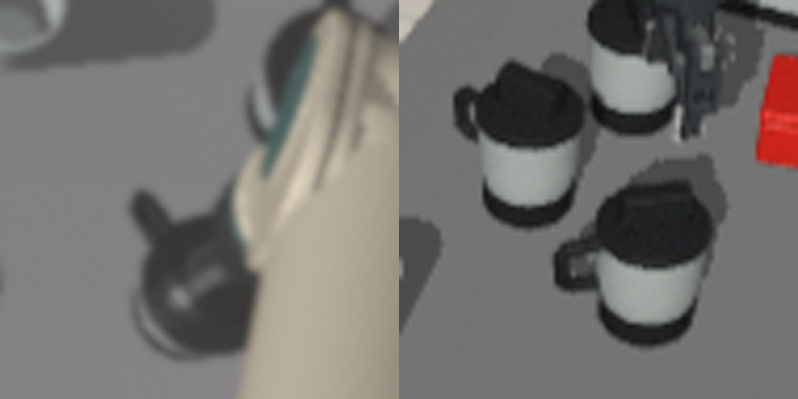

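>>> send_rows:
  rows:
    - [1,0.001,0.002,0.005,0]
    - [1,0.001,0.002,0.01,0]
    - [1,0,0.001,0.012,0]
    - [1,0,0,0.01,0]
    - [1,0,0,0.005,0]
    - [1,0,0,0,0]
    - [1,0,0,0,0]

```text
clock: 9.75
eef_pos: [579.0, -207.2, 196.3]
tool_rot: [3.13, -0.026, 0.626]
force: [0.6, -0.1, 0.3]
width: 85.3
```

```bash
python3 - <<'E'
from h import *
to(579.5,-218,160,np.radians(35.7)); tilt()
E
```

```text
t 9.75 pos [ 579.  -207.2  196.3] rot [ 3.1298 -0.0259  0.6262] w 85.3 F [ 0.6 -0.1  0.3] q7 -0.63
tool mm tx -5.9 ty 9.0 tz 36.3 roll 0.003
tool z world [ 0.0279  0.0056 -0.9996] q [ 0.312  0.603 -0.009  1.682 -0.012  0.831 -0.633]
```

>>> send_rows:
  rows:
    - [1,-0.002,0.003,0.006,0]
    - [1,-0.002,0.003,0.01,0]
    - [1,-0.002,0.003,0.01,0]
    - [1,0,0,0.006,0]
    - [1,0,0,0.002,0]
    - [1,0,0,0,0]

```text
clock: 10.25
eef_pos: [580.8, -219.5, 159.3]
tool_rot: [3.128, -0.027, 0.626]
force: [-0.7, 0.9, -0.9]
width: 85.5
```

```bash
python3 - <<'E'
from h import *
to(579.5,-218,121,np.radians(35.7)); tilt()
o=[]
for n in("top","side"):
    d=get_image(n); pickle.dump(d,open(n+"4.pkl","wb"))
    x,y=(300,165) if n=="top" else (265,120)
    o.append(cv2.resize(d["image"][y:y+95,x:x+95],None,fx=4.2,fy=4.2,interpolation=cv2.INTER_CUBIC))
cv2.imwrite("pics/g6.png",np.hstack(o))
to(579.5,-218,121,np.radians(35.7))
E
```

```text
t 10.25 pos [ 580.8 -219.5  159.3] rot [ 3.1284 -0.0265  0.6258] w 85.5 F [-0.7  0.9 -0.9] q7 -0.62
tool mm tx -0.2 ty -2.0 tz 38.3 roll 0.003
tool z world [ 0.0292  0.0049 -0.9996] q [ 0.331  0.656 -0.011  1.7   -0.01   0.76  -0.616]
t 10.35 pos [ 581.2 -219.3  160. ] rot [ 3.1278 -0.0271  0.6261] w 85.6 F [ 0.2 -0.  -0.3] q7 -0.62
tool mm tx -0.6 ty -2.1 tz 39.0 roll 0.003
```

View pics/g6.png

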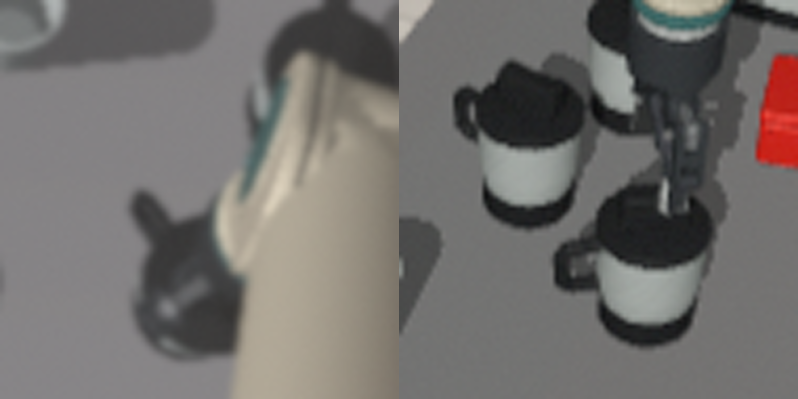

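>>> send_rows:
  rows:
    - [1,0,-0.001,0.006,0]
    - [1,0,-0.001,0.009,0]
    - [1,0,0,0.009,0]
    - [1,0,0,0.007,0]
    - [1,0,0,0.005,0]
    - [1,0,0,0.002,0]
    - [1,0,0,0,0]

```text
clock: 10.93
eef_pos: [581.8, -216.7, 118.6]
tool_rot: [3.127, -0.028, 0.627]
force: [-0.2, 0.0, 0.8]
width: 85.3
```

```bash
python3 - <<'E'
from h import *
to(579.5,-218,121,np.radians(35.7)); tilt()
E
```

```text
t 10.93 pos [ 581.8 -216.7  118.6] rot [ 3.127  -0.0283  0.6272] w 85.3 F [-0.2  0.   0.8] q7 -0.62
tool mm tx -2.6 ty -0.3 tz -2.4 roll 0.004
tool z world [ 0.0315  0.0047 -0.9995] q [ 0.327  0.709 -0.013  1.732 -0.01   0.672 -0.618]
```

>>> send_rows:
  rows:
    - [1,-0.002,0,-0.003,0]
    - [0.6,0,0,0,0]
    - [0.2,0,0,0,0]
    - [-0.2,0,0,0,0]
    - [-0.5,0,0,0,0]
    - [-0.8,0,0,0,0]
    - [-0.9,0,0,0,0]
    - [-0.9,0,0,0,0]
    - [-0.9,0,0,0,0]
    - [-0.9,0,0,0,0]

```text
clock: 11.77
eef_pos: [581.3, -218.6, 123.3]
tool_rot: [3.124, -0.03, 0.627]
force: [0.2, -0.7, 0.1]
width: 21.5
```

```bash
python3 - <<'E'
from h import *
to(579.5,-218,121,np.radians(35.7)); tilt()
o=[]
for n in("top","side"):
    d=get_image(n); pickle.dump(d,open(n+"4.pkl","wb"))
    x,y=(300,165) if n=="top" else (265,120)
    o.append(cv2.resize(d["image"][y:y+95,x:x+95],None,fx=4.2,fy=4.2,interpolation=cv2.INTER_CUBIC))
cv2.imwrite("pics/g7.png",np.hstack(o))
E
```

```text
t 11.77 pos [ 581.3 -218.6  123.3] rot [ 3.124  -0.0304  0.6268] w 21.5 F [ 0.2 -0.7  0.1] q7 -0.62
tool mm tx -1.1 ty -1.6 tz 2.3 roll 0.004
tool z world [ 0.035   0.0036 -0.9994] q [ 0.331  0.702 -0.013  1.732 -0.01   0.677 -0.616]
```

View pics/g7.png

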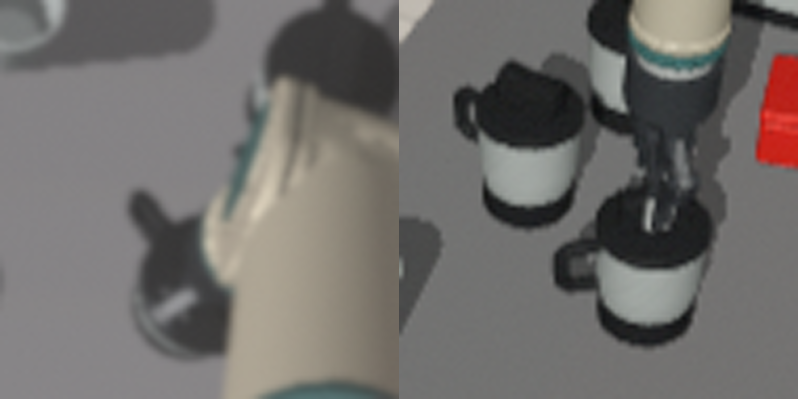

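>>> send_rows:
  rows:
    - [-0.9,0,0,-0.003,0]
    - [-0.9,0,0,-0.008,0]
    - [-0.9,0,0,-0.015,0]
    - [-0.9,0,0,-0.02,0]
    - [-0.9,0,0,-0.025,0]
    - [-0.9,0,0,-0.025,0]
    - [-0.9,0,0,-0.025,0]
    - [-0.9,0,0,-0.02,0]
    - [-0.9,0,0,-0.012,0]
    - [-0.9,0,0,-0.005,0]
    - [-0.9,0,0,0,0]

```text
clock: 12.78
eef_pos: [566.8, -216.4, 283.4]
tool_rot: [-3.139, -0.015, 0.627]
force: [0.4, -0.1, -4.4]
width: 20.9
```

```bash
python3 - <<'E'
from h import *
to(560,145,285,np.radians(82)); tilt()
o=[]
for n in("top","side"):
    d=get_image(n); pickle.dump(d,open(n+"5.pkl","wb"))
    x,y=(320,165) if n=="top" else (265,60)
    o.append(cv2.resize(d["image"][y:y+95,x:x+95],None,fx=4.2,fy=4.2,interpolation=cv2.INTER_CUBIC))
cv2.imwrite("pics/g8.png",np.hstack(o))
E
```

```text
t 12.78 pos [ 566.8 -216.4  283.4] rot [-3.1389 -0.0154  0.6274] w 20.9 F [ 0.4 -0.1 -4.4] q7 -0.61
tool mm tx 206.6 ty -296.6 tz -1.6 roll -0.804
tool z world [ 0.0109  0.0112 -0.9999] q [ 0.331  0.51  -0.007  1.584 -0.012  1.041 -0.612]
```

View pics/g8.png

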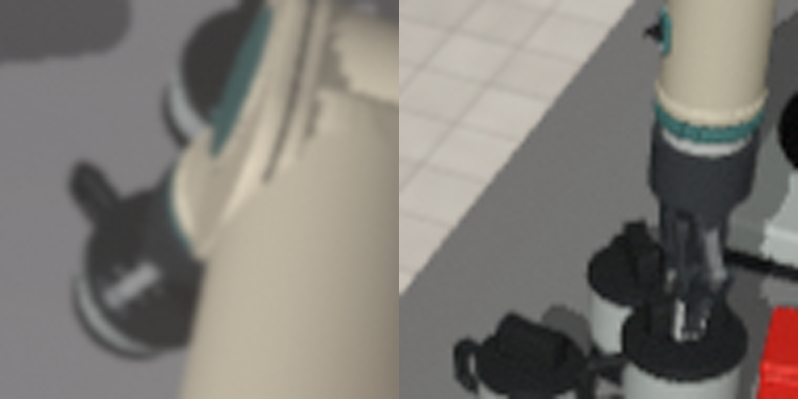

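>>> send_rows:
  rows:
    - [-0.9,0,0,0,-0.04]
    - [-0.9,0,0,0,-0.08]
    - [-0.9,0,0,0,-0.1]
    - [-0.9,0,0,0,-0.1]
    - [-0.9,0,0,0,-0.1]
    - [-0.9,0,0,0,-0.1]
    - [-0.9,0,0,0,-0.1]
    - [-0.9,0,0,0,-0.1]
    - [-0.9,0,0,0,-0.06]
    - [-0.9,0,0,0,-0.03]
    - [-0.9,0,0,0,0]

```text
clock: 13.8
eef_pos: [555.2, -212.3, 262.2]
tool_rot: [-3.113, -0.022, 1.479]
force: [0.1, 0.4, -5.5]
width: 21.2
```

```bash
python3 - <<'E'
from h import *
to(558,145,288,np.radians(82)); tilt()
E
```

```text
t 13.80 pos [ 555.2 -212.3  262.2] rot [-3.1131 -0.022   1.4794] w 21.2 F [ 0.1  0.4 -5.5] q7 0.12
tool mm tx 356.0 ty -29.9 tz -25.8 roll 0.048
tool z world [-0.0263  0.0245 -0.9994] q [ 0.472  0.54  -0.231  1.604  0.117  1.045  0.119]
```

>>> send_rows:
  rows:
    - [-0.9,0,0,0,0]
    - [-0.9,0,0,0,0]
    - [-0.9,0,0,0,0]
    - [-0.9,0,0,0,0]

```text
clock: 14.13
eef_pos: [553.2, -211.9, 258.6]
tool_rot: [-3.107, -0.024, 1.476]
force: [-0.9, 0.2, -5.4]
width: 21.0
```

```bash
python3 - <<'E'
from h import *
to(558,145,288,np.radians(82)); tilt()
E
```

```text
t 14.13 pos [ 553.2 -211.9  258.6] rot [-3.1065 -0.0235  1.476 ] w 21.0 F [-0.9  0.2 -5.4] q7 0.12
tool mm tx 355.8 ty -29.1 tz -29.4 roll 0.045
tool z world [-0.0327  0.0267 -0.9991] q [ 0.471  0.544 -0.229  1.607  0.117  1.044  0.117]
```

>>> send_rows:
  rows:
    - [-0.9,0.015,-0.001,-0.01,0]
    - [-0.9,0.035,-0.003,-0.012,0.005]
    - [-0.9,0.038,-0.003,-0.008,0.005]
    - [-0.9,0.038,-0.003,-0.006,0.005]
    - [-0.9,0.038,-0.003,-0.004,0.005]
    - [-0.9,0.038,-0.003,-0.004,0.005]
    - [-0.9,0.038,-0.003,-0.004,0.005]
    - [-0.9,0.036,-0.003,-0.003,0.005]
    - [-0.9,0.025,-0.002,-0.003,0.005]
    - [-0.9,0.01,0,-0.002,0]

```text
clock: 14.97
eef_pos: [566.9, 112.2, 327.9]
tool_rot: [-3.109, -0.023, 1.422]
force: [-0.1, 1.4, -5.5]
width: 20.8
```

```bash
python3 - <<'E'
from h import *
to(558,145,275,np.radians(82)); tilt()
for n in("top","side"):
    d=get_image(n); pickle.dump(d,open(n+"6.pkl","wb"))
    x,y=(150,150) if n=="top" else (220,110)
    cv2.imwrite(f"pics/h_{n}.png",cv2.resize(d["image"][y:y+190,x:x+190],None,fx=3.1,fy=3.1,interpolation=cv2.INTER_CUBIC))
E
```

```text
t 14.97 pos [566.9 112.2 327.9] rot [-3.1094 -0.0232  1.4221] w 20.8 F [-0.1  1.4 -5.5] q7 -0.48
tool mm tx 31.1 ty -13.6 tz 52.9 roll -0.009
tool z world [-0.0284  0.0277 -0.9992] q [-0.043  0.454 -0.279  1.564  0.094  1.159 -0.483]
```

View pics/h_top.png

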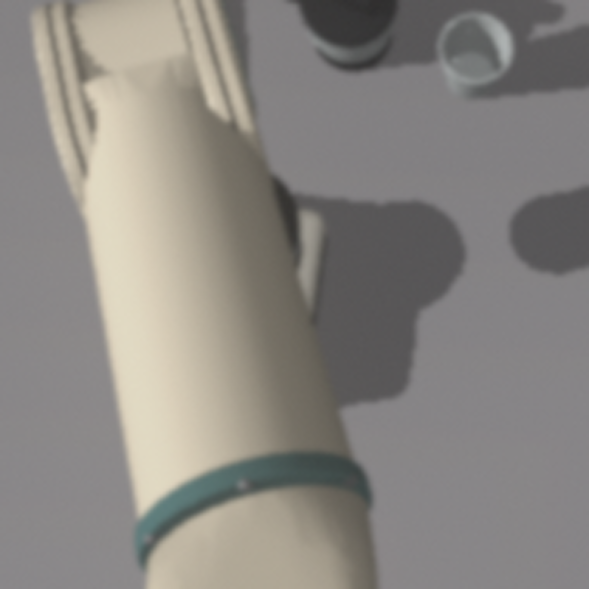

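View pics/h_side.png

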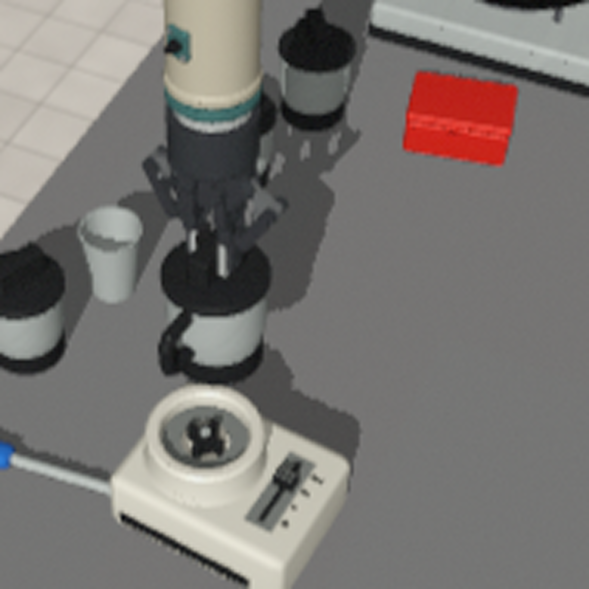

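```bash
cat >> h.py <<'E'
from scipy.optimize import least_squares
def fitjar(d,s=None,verbose=True):
    s=s or read_state(); p=s["eef_pos"]; C=cloud(d); I=d["image"].astype(int)
    e=np.hypot(C[...,0]-p[0],C[...,1]-p[1]); zf=p[2]-122.5
    rng=I.max(2)-I.min(2)
    # vessel: gray bright pixels
    v=(e<65)&(C[...,2]>zf+30)&(C[...,2]<zf+95)&(I.min(2)>95)
    v=cv2.erode(v.astype(np.uint8),np.ones((3,3)))>0
    V=C[v]
    # lid: dark points around zf+117
    l=(e<50)&(abs(C[...,2]-zf-117)<7)&(I.max(2)<110); L=C[l]
    A=np.c_[L[:,:2]-p[:2],np.ones(len(L))]; w=np.ones(len(L),bool)
    for _ in range(4):
        x=np.linalg.lstsq(A[w],L[w][:,2],rcond=None)[0]; w=abs(A@x-L[:,2])<2
    nl=np.array([-x[0],-x[1]])   # lean of up axis
    def res(q,lean=None):
        cx,cy=q[:2]; ln=q[2:4]
        z=V[:,2]-zf
        return np.hypot(V[:,0]-cx-ln[0]*z,V[:,1]-cy-ln[1]*z)-46
    r0=least_squares(res,[p[0],p[1],0,0],loss="soft_l1")
    r1=least_squares(lambda q:res([q[0],q[1],nl[0],nl[1]]),[p[0],p[1]],loss="soft_l1")
    r2=least_squares(lambda q:res([q[0],q[1],0,0]),[p[0],p[1]],loss="soft_l1")
    if verbose: print("V",len(V),"L",w.sum(),"lid lean",nl.round(3),"lid z",(x[2]).round(1),"foot zest",(x[2]-117).round(1),"\n cyl free",r0.x.round(3),"\n foot lidlean",r1.x.round(1),"upright",r2.x.round(1))
    # handle
    c=r2.x; h=(e>60)&(e<95)&(C[...,2]>zf+45)&(C[...,2]<zf+103)&(I.max(2)<100)
    H=C[h][:,:2]
    if len(H): m=np.median(H,0)-c; print(" handle",len(H),np.degrees(np.arctan2(m[1],m[0])).round(1),np.hypot(*m).round(1))
E
python3 - <<'E'
from h import *
d=pickle.load(open("side4.pkl","rb")); s=dict(read_state()); s["eef_pos"]=np.array([581.3,-218.6,123.3]); fitjar(d,s)
fitjar(pickle.load(open("side6.pkl","rb")))
E
```

```text
V 149 L 133 lid lean [ 0.001 -0.006] lid z 115.1 foot zest -1.9 
 cyl free [ 5.84619e+02 -2.24525e+02 -5.70000e-02  8.30000e-02] 
 foot lidlean [ 580.7 -218.4] upright [ 580.7 -218.9]
 handle 61 40.1 74.4
V 188 L 268 lid lean [ 0.034 -0.004] lid z 320.8 foot zest 203.8 
 cyl free [5.62219e+02 1.09305e+02 3.40000e-02 6.20000e-02] 
 foot lidlean [562.4 113.9] upright [564.8 113.7]
 handle 113 83.7 76.3
```

>>> send_rows:
  rows:
    - [-0.9,0.004,0,0.004,0]
    - [-0.9,0.007,0,0.01,0]
    - [-0.9,0.008,0,0.013,0]
    - [-0.9,0.007,0,0.013,0]
    - [-0.9,0.004,0,0.009,0]
    - [-0.9,0.001,0,0.003,0]
    - [-0.9,0,0,-0.001,0]

```text
clock: 15.65
eef_pos: [570.4, 137.5, 272.1]
tool_rot: [-3.109, -0.016, 1.412]
force: [-0.8, -0.6, -4.3]
width: 21.3
```

```bash
python3 - <<'E'
from h import *
d=get_image("side"); pickle.dump(d,open("side7.pkl","wb"))
to(560,145,262,np.radians(82)); tilt()
fitjar(d)
x,y=(240,150)
cv2.imwrite(f"pics/i_side.png",cv2.resize(d["image"][y:y+150,x:x+150],None,fx=4,fy=4,interpolation=cv2.INTER_CUBIC))
E
```

```text
t 15.70 pos [570.6 137.2 272.7] rot [-3.1094 -0.0157  1.4118] w 20.6 F [-0.2  0.7 -4.8] q7 -0.55
tool mm tx 6.0 ty -11.7 tz 10.7 roll -0.019
tool z world [-0.0293  0.0206 -0.9994] q [-0.095  0.516 -0.27   1.62   0.119  1.045 -0.552]
V 180 L 276 lid lean [ 0.034 -0.003] lid z 264.6 foot zest 147.6 
 cyl free [5.66640e+02 1.29976e+02 2.30000e-02 8.80000e-02] 
 foot lidlean [565.7 136.2] upright [568.2 136.1]
 handle 89 83.7 77.6
```

View pics/i_side.png

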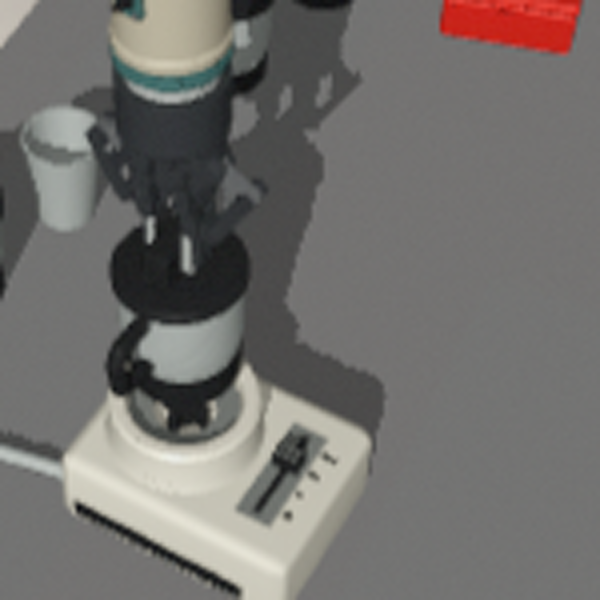

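>>> send_rows:
  rows:
    - [-0.9,0.002,-0.001,0.002,0]
    - [-0.9,0.002,-0.002,0.004,0]
    - [-0.9,0.002,-0.002,0.004,0]
    - [-0.9,0.002,-0.002,0.001,0]
    - [-0.9,0,0,-0.001,0]

```text
clock: 16.12
eef_pos: [565.5, 145.3, 263.9]
tool_rot: [-3.113, -0.016, 1.408]
force: [-0.6, -0.0, -5.1]
width: 20.6
```

```bash
python3 - <<'E'
from h import *
d=get_image("side"); pickle.dump(d,open("side8.pkl","wb"))
to(564,146,240,np.radians(82)); tilt()
fitjar(d)
x,y=(245,205)
cv2.imwrite(f"pics/j_side.png",cv2.resize(d["image"][y:y+85,x:x+85],None,fx=7,fy=7,interpolation=cv2.INTER_CUBIC))
E
```

```text
t 16.17 pos [565.9 145.  264.3] rot [-3.1135 -0.0161  1.4079] w 20.9 F [-0.7  0.7 -5.8] q7 -0.57
tool mm tx 0.7 ty -2.0 tz 24.3 roll -0.023
tool z world [-0.0251  0.0204 -0.9995] q [-0.111  0.518 -0.268  1.643  0.122  1.017 -0.574]
V 182 L 243 lid lean [0.031 0.001] lid z 256.3 foot zest 139.3 
 cyl free [5.61298e+02 1.38920e+02 2.90000e-02 7.80000e-02] 
 foot lidlean [561.1 144.2] upright [563.4 144.3]
 handle 90 83.2 76.2
```

View pics/j_side.png

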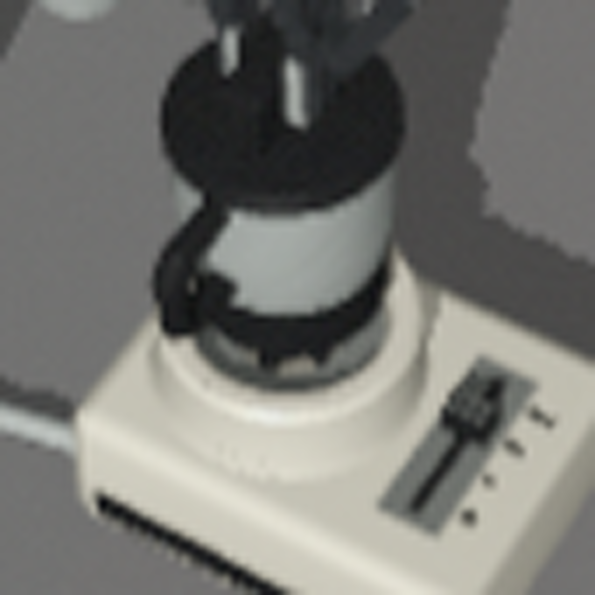

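>>> send_rows:
  rows:
    - [-0.9,0.001,-0.001,0.004,0]
    - [-0.9,0,0,0.004,0]
    - [-0.9,0,0,0.002,0]

```text
clock: 16.42
eef_pos: [565.6, 146.6, 254.9]
tool_rot: [-3.116, -0.017, 1.408]
force: [1.0, -0.1, -5.4]
width: 20.9
```

```bash
python3 - <<'E'
from h import *
d=get_image("side"); pickle.dump(d,open("side8.pkl","wb"))
to(564,146,240,np.radians(82)); tilt()
fitjar(d)
x,y=(245,205)
cv2.imwrite(f"pics/k_side.png",cv2.resize(d["image"][y:y+85,x:x+85],None,fx=7,fy=7,interpolation=cv2.INTER_CUBIC))
E
```

```text
t 16.47 pos [565.3 146.6 254.4] rot [-3.1154 -0.0166  1.4078] w 21.1 F [ 0.1  0.6 -5.6] q7 -0.58
tool mm tx -0.8 ty -1.2 tz 14.4 roll -0.023
tool z world [-0.0231  0.0206 -0.9995] q [-0.115  0.527 -0.267  1.658  0.126  0.991 -0.58 ]
V 156 L 270 lid lean [ 0.029 -0.006] lid z 247.0 foot zest 130.0 
 cyl free [5.59285e+02 1.38685e+02 6.00000e-02 9.20000e-02] 
 foot lidlean [561.6 145.5] upright [563.7 145.1]
 handle 86 83.4 77.5
```

View pics/k_side.png

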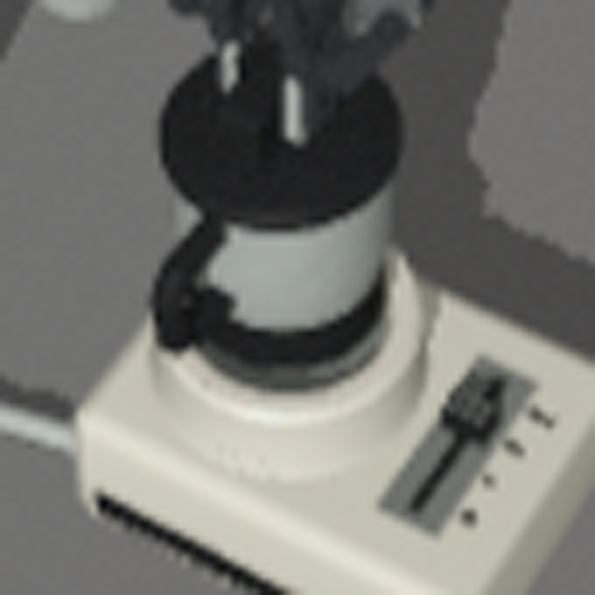

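>>> send_rows:
  rows:
    - [-0.9,0,-0.0015,0.003,0]
    - [-0.9,0,0,0.003,0]

```text
clock: 16.63
eef_pos: [563.9, 146.9, 248.3]
tool_rot: [-3.116, -0.017, 1.408]
force: [0.4, -0.6, -4.7]
width: 20.8
```

>>> send_rows:
  rows:
    - [-0.9,0,0,0.002,0]
    - [-0.9,0,0,0.001,0]

```text
clock: 16.8
eef_pos: [563.5, 146.8, 244.4]
tool_rot: [-3.115, -0.016, 1.408]
force: [0.4, 0.1, -4.8]
width: 21.1
```

```bash
python3 - <<'E'
from h import *
d=get_image("side"); pickle.dump(d,open("side8.pkl","wb"))
to(564,146,240,np.radians(82)); tilt()
fitjar(d)
x,y=(245,205)
cv2.imwrite(f"pics/l_side.png",cv2.resize(d["image"][y:y+85,x:x+85],None,fx=7,fy=7,interpolation=cv2.INTER_CUBIC))
E
```

```text
t 16.85 pos [563.4 146.8 244.3] rot [-3.115  -0.0163  1.4075] w 21.0 F [-1.   0.  -5.9] q7 -0.59
tool mm tx -0.7 ty 0.7 tz 4.3 roll -0.024
tool z world [-0.0236  0.0204 -0.9995] q [-0.117  0.535 -0.265  1.675  0.13   0.967 -0.585]
V 160 L 279 lid lean [0.026 0.002] lid z 236.8 foot zest 119.8 
 cyl free [5.59187e+02 1.39760e+02 3.10000e-02 8.40000e-02] 
 foot lidlean [559.5 145.3] upright [561.4 145.5]
 handle 84 82.5 77.1
```

View pics/l_side.png

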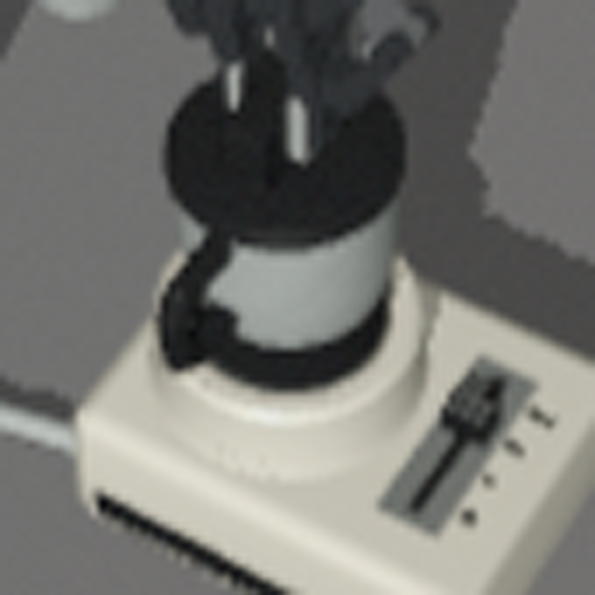

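>>> send_rows:
  rows:
    - [-0.9,0,0,0.002,-0.02]
    - [-0.9,0,0,0.002,0]

```text
clock: 17.02
eef_pos: [563.7, 146.9, 240.3]
tool_rot: [-3.116, -0.017, 1.429]
force: [-0.0, 0.2, -5.1]
width: 21.1
```

>>> send_rows:
  rows:
    - [-0.9,0,0,0.002,0]

```text
clock: 17.1
eef_pos: [563.9, 147.0, 238.2]
tool_rot: [-3.117, -0.017, 1.43]
force: [0.6, -1.2, -5.1]
width: 21.0
```

>>> send_rows:
  rows:
    - [-0.9,0,0,0.002,0]

```text
clock: 17.18
eef_pos: [563.8, 147.0, 236.0]
tool_rot: [-3.117, -0.017, 1.43]
force: [0.5, 0.2, -5.8]
width: 20.9
```

>>> send_rows:
  rows:
    - [-0.9,0,0,0.002,0]

```text
clock: 17.27
eef_pos: [563.8, 147.0, 233.8]
tool_rot: [-3.117, -0.017, 1.43]
force: [0.4, 0.0, -5.5]
width: 20.9
```

>>> send_rows:
  rows:
    - [-0.9,0,0,0.002,0]

```text
clock: 17.35
eef_pos: [563.8, 147.1, 232.1]
tool_rot: [-3.117, -0.018, 1.429]
force: [-1.2, -0.7, 4.5]
width: 20.8
```

>>> send_rows:
  rows:
    - [-0.9,0,0,0.002,0]

```text
clock: 17.43
eef_pos: [563.9, 147.2, 230.9]
tool_rot: [-3.117, -0.018, 1.429]
force: [-2.1, -1.0, 5.5]
width: 21.1
```

```bash
python3 - <<'E'
from h import *
d=get_image("side"); pickle.dump(d,open("side9.pkl","wb"))
to(564,146,224,np.radians(82)); tilt()
fitjar(d)
E
```

```text
t 17.48 pos [563.8 147.2 230.7] rot [-3.1174 -0.0176  1.4294] w 21.0 F [-3.  -1.3  5.5] q7 -0.57
tool mm tx -1.2 ty 0.3 tz 6.7 roll -0.002
tool z world [-0.0214  0.0208 -0.9996] q [-0.116  0.549 -0.268  1.691  0.139  0.935 -0.572]
V 159 L 249 lid lean [ 0.028 -0.003] lid z 223.4 foot zest 106.4 
 cyl free [ 5.63305e+02  1.41748e+02 -1.80000e-02  6.20000e-02] 
 foot lidlean [560.  146.1] upright [562.  145.9]
 handle 83 84.8 78.0
```

>>> send_rows:
  rows:
    - [-0.9,0,0,0.002,0]
    - [-0.9,0,0,0.002,0]

```text
clock: 17.65
eef_pos: [563.8, 147.3, 228.9]
tool_rot: [-3.119, -0.018, 1.429]
force: [-5.1, -1.3, 7.2]
width: 20.8
```

>>> send_rows:
  rows:
    - [-0.9,0,0,0.002,0]
    - [-0.9,0,0,0.002,0]

```text
clock: 17.82
eef_pos: [563.6, 147.3, 227.4]
tool_rot: [-3.12, -0.017, 1.429]
force: [-3.2, -1.7, 6.4]
width: 21.1
```

```bash
python3 - <<'E'
from h import *
d=get_image("side"); pickle.dump(d,open("side9.pkl","wb"))
to(564,146,224,np.radians(82)); tilt()
fitjar(d)
E
```

```text
t 17.87 pos [563.6 147.3 227.3] rot [-3.1201 -0.0175  1.4291] w 21.0 F [-3.5 -2.6  7. ] q7 -0.57
tool mm tx -1.3 ty 0.5 tz 3.3 roll -0.002
tool z world [-0.0188  0.0203 -0.9996] q [-0.117  0.552 -0.267  1.698  0.142  0.923 -0.575]
V 158 L 278 lid lean [0.032 0.018] lid z 219.7 foot zest 102.7 
 cyl free [ 5.63235e+02  1.41649e+02 -1.90000e-02  6.60000e-02] 
 foot lidlean [559.5 144.7] upright [561.8 146. ]
 handle 85 84.1 78.1
```

>>> send_rows:
  rows:
    - [-0.9,0,-0.001,0.002,0]
    - [-0.9,0,-0.001,0.003,0]

```text
clock: 18.03
eef_pos: [562.9, 147.5, 225.6]
tool_rot: [-3.125, -0.018, 1.429]
force: [-2.2, -2.5, 9.6]
width: 21.2
```

>>> send_rows:
  rows:
    - [-0.9,0,-0.001,0.003,0]
    - [-0.9,0,0,0.003,0]

```text
clock: 18.2
eef_pos: [562.8, 147.4, 223.8]
tool_rot: [-3.129, -0.018, 1.428]
force: [-8.3, -2.5, 23.1]
width: 21.1
```

```bash
python3 - <<'E'
from h import *
d=get_image("side"); pickle.dump(d,open("side9.pkl","wb"))
to(564,146,224,np.radians(82)); tilt()
fitjar(d)
x,y=(245,205)
cv2.imwrite(f"pics/m_side.png",cv2.resize(d["image"][y:y+85,x:x+85],None,fx=7,fy=7,interpolation=cv2.INTER_CUBIC))
E
```

```text
t 18.25 pos [562.7 147.4 223.9] rot [-3.1288 -0.0181  1.4282] w 21.0 F [-5.4 -2.2 13.7] q7 -0.58
tool mm tx -1.3 ty 1.5 tz -0.1 roll -0.003
tool z world [-0.0101  0.0197 -0.9998] q [-0.121  0.55  -0.264  1.713  0.147  0.903 -0.581]
V 149 L 250 lid lean [0.017 0.007] lid z 216.2 foot zest 99.2 
 cyl free [5.60009e+02 1.40307e+02 2.00000e-02 8.80000e-02] 
 foot lidlean [560.1 145.7] upright [561.4 146.1]
 handle 80 83.7 77.5
```

View pics/m_side.png

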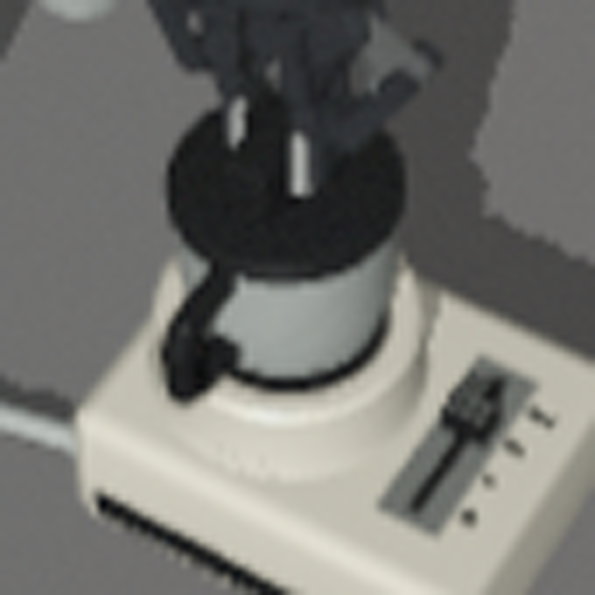

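```bash
python3 - <<'E'
from h import *
for i in range(6):
    d=get_image("side"); s=read_state(); print(s["clock"],s["eef_pos"].round(1),s["force"].round(1),s["width"])
fitjar(d)
C=cloud(d); y=np.deg2rad(-5.8); L=(C[...,:2]-np.array([560,147.2]))@np.array([[np.cos(y),-np.sin(y)],[np.sin(y),np.cos(y)]])
m=(abs(L[...,0]+85)<13)&(abs(L[...,1])<45)&(C[...,2]>97)&(C[...,2]<105); print("tab",np.median(L[m],0))
E
```

```text
18.3 [562.7 147.4 223.9] [-5.7 -2.1 13.8] 21.440826402054473
18.35 [562.7 147.4 223.9] [-5.3 -2.3 13.7] 21.06086508858956
18.4 [562.7 147.4 223.9] [-5.2 -2.1 14. ] 20.95290872044545
18.45 [562.7 147.4 224. ] [-6.1 -3.1 13.7] 21.026032942693263
18.5 [562.7 147.4 223.9] [-6.1 -2.5 14.6] 20.91571254991189
18.55 [562.7 147.4 223.9] [-5.  -2.6 14.6] 21.214756111874685
V 152 L 266 lid lean [0.017 0.009] lid z 216.7 foot zest 99.7 
 cyl free [5.58678e+02 1.41433e+02 3.20000e-02 6.30000e-02] 
 foot lidlean [559.6 145.1] upright [561.  145.7]
 handle 78 83.4 77.9
tab [-84.47075187  -8.35985026]
```

The readings are steady: pressed to the stop, grip intact and lean about 0.02 rad. Handing in.

```bash
python3 -c "
from h import *
print(finish_job()); s=read_state(); print(s['clock'],s['eef_pos'],s['force'],s['width'])"
```

```text
the job is handed in; nothing more can be done
None
the job is handed in; nothing more can be done
```

I moved the speed slide to medium, then seated the chutney jar on the mixer. I handed the job in with the fingers still gripping the jar and holding it down; no verdict was given.

- **Speed slide:** I gripped the tab and dragged it 28 mm, which puts it at about 0.039 m on the slide (medium is 0.040 m). The final side image read it at about 0.038 m, and it shows beside the middle rib.
- **Jar:** I picked the one nearest the base out of four look-alikes and turned its handle to about 82°, along a coupler tooth. It meshed with no sign of the teeth catching and touched the sprung plate about 16 mm down.
- **Press:** Before hand-in the foot was about 24 mm below the rim, the plate at its stop. The tool read a steady push of about 14 N, with a brief peak of 23 N.
- **Lean and position:** Lean was about 0.02 rad, and the foot about 2 mm from the seat's axis in the side camera.

**Checks that disagreed or were limited:**
- The two cameras differed by about 3 mm on where the seat is.
- The vessel fit with free tilt gave a noisier, larger lean than the lid, so I trusted the lid.
- The tool's tilt drifted up to about 0.04 rad while moving, more under load.
- A side force of about 5 N from the seat wall remained at the end.
- The arm blocked the top camera at the seat, so the final checks used the side camera only.
- I did not measure the spice box, tumbler, lighter or turner again at the end. The arm was kept clear of them.

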